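# Open the sewing chest and take the screw cap off its jar

### The arm

A 6-joint arm with a two-finger parallel gripper is mounted at the origin on the work surface. World frame = base frame: x ahead of the robot, y to its left, z up, the work surface at z = 0. Lengths are in m, angles in rad, forces in N, time in s.
With the tool pointing down it reaches from about 0.4 to 0.925 m from the base axis. Payload 12.5 kg.
Tool frame: the origin (TCP) lies on the front face of the gripper's body, between the roots of the fingers; the fingertips stand 78 mm ahead of it and the grasp point (between the pads) lies 59 mm ahead of it; z points along the fingers, y is the line along which they close (so a half turn about z gives the same grasp; the last joint's range is limited). The gripper opens to 95 mm and grips with 3 to 60 N. Pads are 20 mm wide; open, the fingers measure 119 mm over their backs; the gripper's body (75 mm by 180 mm) begins 59 mm behind the grasp point.
Start: joints at [1.236, 0.491, 1.559, -0, 1.092, -0.106], TCP at [0.142, 0.609, 0.292] pointing down, gripper open.
Joint ranges: [-3.1, 3.1], [-0.84, 2.19], [0.05, 2.79], [-1.13, 4.28], [0.06, 2.93], [-2.69, 2.69]. Speed limits (rad/s): [2.22, 2.22, 2.79, 3.14, 3.14, 3.14].

### API

Orientations are given as a 3x3 rotation matrix whose columns are the frame's x, y, z axes.
In Python, from rig import status, viewer, sign_off gives the robot as it stands. The module is installed in compiled form; this text tells all that it offers.
- The arm moves only by the tool arm_command, never from a script. Its argument "targets" is a list of rows, each an object with "travel": the shift along the tool's x, y, z in cm, a list of three; "twist": the turn about the tool's z in units of 8 degrees (1.0 is 8 degrees). A call has 1 to 12 rows; each row is the pose to reach, as a shift and turn from the pose commanded when the call began, along the tool's axes at that moment; what a row does not reach only later rows make up. A row lasts 1/8 s, in which the tool goes at most 62.5 mm and 10.7 degrees, less where a joint would pass 70% of its speed; a pose out of reach is approached as far as the arm can. A call with a gripper value outside its range is refused whole. "grip" is the gripper command: -1 is shut, 1 is fully open, values between are in proportion, set as the call begins (left out, the last holds). The fingers move at their own pace and stop on an object; "squeeze" is the grip in N (left out, the last holds). Time passes only in rows, so rows that repeat a pose let the fingers close. It gives the time, the measured TCP pose, the force, the opening and the grip force at its end, in the units of the state.
- status.observe(): the state, without advancing time (a new reading comes with each control period).
- viewer.read_camera(name): name is "scene" or "top"; returns the picture (420x560x3 uint8, red, green, blue); there is no depth.
- viewer.camera_model(name): a dict with "fovy" (degrees; the focal length in pixels is half the picture's height over the tangent of half this angle, whatever the lens; pixels are square), "cx", "cy" (the principal point, pixels), "R" (3x3) and "t" (3): a world point X has camera coordinates R X + t. Camera axes: x right, y down, z forward; pixel columns grow to the right and rows downward; lengths in m; the calibration is good to about 2 mm. A picture is of the moment at which its call begins. camera_model takes no time and is no camera call.
- sign_off(): hands the job in; it is judged then, once.
Trained networks look in the newest picture that a camera, given by its name, has taken for a name from the list of things; names that differ only in an ending like _2 or _b are one class to them, and where a whole thing is asked for, a point or a joint stands for the part that bears it (a point fixed in the world has none). Each returns a list of dicts, best first, with "p" (0 to 1); they miss things now and then, are a little off and sometimes report something else, mostly with a low value. They report only what shows in the picture. A call takes as long as a camera call. They do not tell look-alikes from the thing itself.
- viewer.recognise(target, camera): "centre" ([column, row] in pixels, amid what is visible of it).
- viewer.masks_of(target, camera): "mask" (420x560 bool, what is visible of it) and "centre" ([column, row] in pixels, amid what is visible of it).
The state is a dict: "time_s": time; "joints": joint angles; "qvel": joint speeds; "effort": joint torques, N m; "tool_pos": TCP position; "tcp_rot": TCP orientation; "contact_force": force on the tool from outside, world axes, zero at the start; "wrist_torque": the same for the moment, N m; "width": finger opening in m; "grip_force": force on a finger pad.
Only numpy, scipy, OpenCV 4.12 (cv2) and the standard library are available. Lean on these libraries where they do the work, as an engineer would, in place of code of your own. Each camera call takes 0.05 s, during which the arm holds its last target. There are 200 camera calls.

### The job

Lift the sewing chest's lid by its bar until its springs take over and hold it wide open by itself, then unscrew the black cap of the jar inside (anticlockwise, until the thread lets go), lift it off and leave it lying flat in the shallow metal tray on the table, open side down as it sat on the jar. Do not shift the thread spool, the thread cone or the pin tin.

Things in the scene. Friction and masses are not known exactly. Their poses are not given: they have to be found in the camera images.
- chest: dark wooden chest fixed to the table, 192 (x) by 312 (y) by 120 mm high, walls and floor 8 mm thick. Origin: centre of its underside, on the table; z up; -x is its front, +x the hinge side. Inside, on the floor, stand the jar and the spool, their centres 144 mm apart on the middle line along y, either one at either end.
- lid (a joint): lid angle in rad: 0 closed, 1.9 wide open at its stop. Lid 192 by 312 by 8 mm, about 0.5 kg, damped hinge with springs: left below about 0.85 rad it falls shut, beyond about 0.95 rad the springs push it on to the stop in about 2 s (a push of about 2 N at the bar) and hold it there.
- lid_hinge (a point): mid-point of the hinge line, at the top of the chest's rear (+x) wall, 120 mm above the table; the hinge line runs along the chest's y axis; opening raises the front edge and swings it over towards the chest's +x.
- lid_bar (a point): centre of the steel handle bar on top of the lid near its front edge: round, 12 mm thick, 120 mm long parallel to the hinge line, on a 12 mm post at each end, its axis 38 mm above the lid's top face; with the lid shut it is 177 mm in front of the hinge line, 46 mm above it and 166 mm above the table, and it keeps this place on the lid.
- jar: square clear jar, 84 mm wide, fixed in the chest. Origin: centre of its underside on the chest floor (8 mm above the table), z up. Shoulder 56 mm above the origin; threaded neck from there to 87 mm. Right-hand thread: turned anticlockwise seen from above the cap rises 14 mm per turn (1 to 2 mm play), the thread lets go after 1.4 to 1.6 turns, then the cap lifts off, free 10 mm higher.
- cap_center (a point): centre (half-way up) of the loose black screw cap on the jar: ribbed, round, 62 mm in diameter, 45 mm high, about 0.08 kg; its top 16 mm is solid, below is an open skirt. z: its axis, up. Screwed down, its centre is 80.5 mm above the jar's origin and its top 11 mm below the closed lid. Let go part-way, it stays where it is.
- tray: shallow metal tray (an old tin lid) fixed to the table, 140 (x) by 170 (y) mm, 9 mm high, rim and floor 3 mm thick. Origin: centre of its underside, on the table.
- spool_center (a point): bystander: loose pale thread spool standing in the chest, 56 mm in diameter, 70 mm high, point at its centre; leave it alone.
- cone_center (a point): bystander: loose pale thread cone standing on the table, 68 mm wide at its foot, 127 mm high, point half-way up; leave it alone.
- tin_center (a point): bystander: loose brass tin of pins on the table, 70 (x) by 100 (y) by 30 mm high, point at its centre; leave it alone.
Mind the look-alikes: they are no part of the job. There is more than one size of the tray; the job needs the largest.

How it is judged:
By the outcome, as a careful person would: the job done as asked, in the order asked, and still so for the second after the job is handed in, with the robot touching nothing.
It also fails if it takes over 72 s, if anything falls off the work surface, if the arm or the gripper's body presses on something with over 40 N, if the wrist force passes 120 N, or if a joint passes its speed limit or range.

## Working session

There is one attempt and no reset: what is moved stays moved. The work goes in short steps, Python scripts to look and compute and a tool call to move; the robot and the scene stay as the last step left them, time stands still between calls to the robot, and variables do not carry over. Pictures are saved under pics/ and viewed, at most 10 in all, crops included, and the job is handed in when it is done.

Besides the shell and the picture viewer there is one more tool, called as a command line: name --argument value ..., lists and objects as JSON in quotes. arm_command: Moves the arm, as the interface text tells. Its arguments: {"type":"object","properties":{"targets":{"type":"array"},"grip":{"type":"number"},"squeeze":{"type":"number"}},"required":["targets"]}

```bash
ls; mkdir -p pics; python3 - <<'E'
from rig import status, viewer
import cv2,numpy as np
for n in("scene","top"):
    im=viewer.read_camera(n); cv2.imwrite(f"pics/{n}0.png",im[:,:,::-1])
    m=viewer.camera_model(n); print(n,m)
    for t in("chest","lid_bar","tray","cone_center","tin_center","jar","cap_center","spool_center"):
        print(t,[(np.round(d["centre"]).tolist(),round(d["p"],2)) for d in viewer.recognise(t,n)])
s=status.observe();print(s)
E
```

```text
pics
scene {'fovy': 54.73795155299161, 'cx': 277.16233470532404, 'cy': 217.88719394179293, 'R': array([[ 0.63672529,  0.77108975,  0.0012308 ],
       [ 0.65660206, -0.5413491 , -0.5251808 ],
       [-0.40429524,  0.33520405, -0.85098978]]), 't': array([-0.14255708, -0.29623549,  1.35698011])}
chest [([395.0, 207.0], 0.76), ([402.0, 197.0], 0.4)]
lid_bar [([403.0, 197.0], 0.57)]
tray [([263.0, 267.0], 0.89), ([134.0, 288.0], 0.83), ([203.0, 221.0], 0.57), ([399.0, 197.0], 0.51)]
cone_center [([310.0, 305.0], 0.91)]
tin_center [([194.0, 320.0], 0.74)]
jar []
cap_center []
spool_center []
top {'fovy': 53.699317570641014, 'cx': 277.6983552002117, 'cy': 213.73389819935818, 'R': array([[ 0.00466068, -0.99994111, -0.00980073],
       [-0.99189123, -0.00337795, -0.12704481],
       [ 0.12700422,  0.01031338, -0.99184856]]), 't': array([-0.15092269,  0.44983672,  1.14939919])}
chest [([173.0, 171.0], 0.95), ([309.0, 214.0], 0.49)]
lid_bar [([167.0, 167.0], 0.6)]
tray [([308.0, 214.0], 0.64), ([167.0, 169.0], 0.6), ([409.0, 275.0], 0.58), ([320.0, 295.0], 0.57)]
cone_center [([300.0, 151.0], 
[... 251 characters left out ...]
        1.09167646e+00, -1.05622729e-01]), 'qvel': array([ 0.00049781,  0.00123106, -0.00216174, -0.00165855, -0.00115223,
       -0.00013104]), 'effort': array([-1.26995426e-03, -6.12449098e+01, -2.58433914e+01,  6.92542805e-02,
        4.44280158e-02, -2.09193644e-06]), 'tool_pos': array([0.14174285, 0.6087328 , 0.29225538]), 'tcp_rot': array([[-9.73938747e-01,  2.26811191e-01,  1.39883500e-05],
       [ 2.26811191e-01,  9.73938741e-01,  1.09851608e-04],
       [ 1.12917781e-05,  1.10161452e-04, -9.99999994e-01]]), 'contact_force': array([-0.16467695,  0.0544097 , -0.27312692]), 'wrist_torque': array([ 0.01891288,  0.01928141, -0.04298737]), 'grip_force': 0.0, 'width': 0.09502905485372803}
```

View pics/scene0.png

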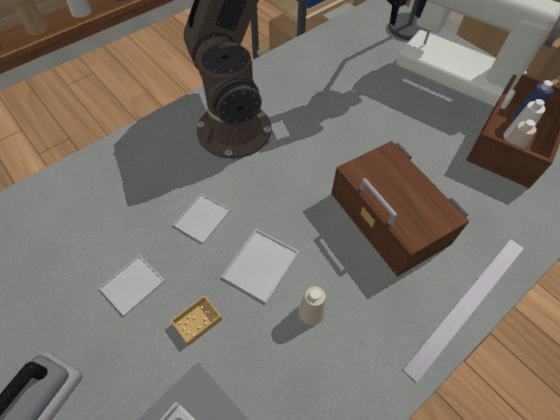

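View pics/top0.png

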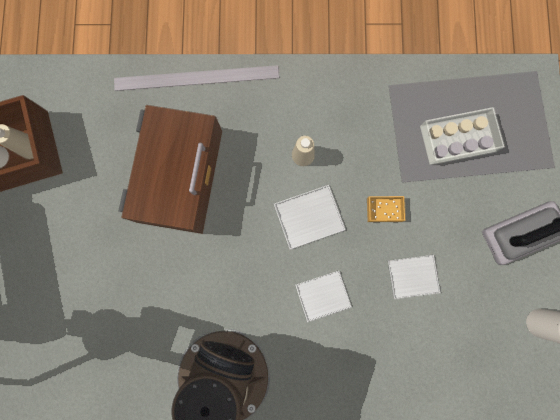

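The top view shows the chest at (173,170), with its bar at (198,168) on the front, facing right. Trays are at (310,216), (323,296) and (414,277), the cone at (303,150) and the tin at (386,209). The three white trays are the look-alikes, and the one at (310,216) looks largest. I'll fit poses and measure sizes next.

```bash
cat > h.py <<'E'
from rig import status, viewer
import cv2,numpy as np
from scipy.optimize import minimize
M={n:viewer.camera_model(n) for n in("scene","top")}
def proj(n,X):
    m=M[n];f=210/np.tan(np.radians(m["fovy"]/2));c=np.atleast_2d(X)@m["R"].T+m["t"]
    return np.c_[m["cx"]+f*c[:,0]/c[:,2],m["cy"]+f*c[:,1]/c[:,2]]
def ray(n,p,z):
    m=M[n];f=210/np.tan(np.radians(m["fovy"]/2))
    d=m["R"].T@np.array([(p[0]-m["cx"])/f,(p[1]-m["cy"])/f,1]);o=-m["R"].T@m["t"]
    return o+d*(z-o[2])/d[2]
def rz(a):return np.array([[np.cos(a),-np.sin(a),0],[np.sin(a),np.cos(a),0],[0,0,1]])
def box(q,s,z0=0):
    P=np.array([[i*s[0]/2,j*s[1]/2,k] for i in(-1,1) for j in(-1,1) for k in(z0,z0+s[2])])
    return P@rz(q[2]).T+[q[0],q[1],0]
def fit(masks,q0,s,z0=0,geo=box):
    def cost(q):
        e=0
        for n,m in masks.items():
            r=np.zeros((420,560),np.uint8)
            h=cv2.convexHull((proj(n,geo(q,s,z0))*16).astype(np.int32))
            cv2.fillConvexPoly(r,h,255,cv2.LINE_AA,4)
            e+=np.abs(r/255.-m).sum()/m.sum()
        return e
    b=None
    for da in(-.1,0,.1):
        S=np.array(q0)+[0,0,da]
        r=minimize(cost,S,method="Nelder-Mead",options=dict(initial_simplex=np.vstack([S]+[S+v for v in np.diag([.02,.02,.08])]),xatol=1e-4,fatol=1e-5))
        if b is None or r.fun<b.fun:b=r
    return b.x,b.fun
E
cat > a.py <<'E'
from h import *
for n in M: viewer.read_camera(n)
mk={}
def near(t,n,c):
    L=[d for d in viewer.masks_of(t,n) if np.hypot(*(np.array(d["centre"])-c))<15]
    return L[0]["mask"] if L else None
C={"chest":{"scene":(398,207),"top":(173,170)},
 "trayA":{"scene":(261,266),"top":(310,216)},"trayB":{"scene":(202,219),"top":(323,296)},"trayC":{"scene":(131,286),"top":(414,277)}}
for k,v in C.items():
    ms={n:near(k[:5].replace("tray"+k[-1],"tray"),n,c) for n,c in v.items()}
    ms={n:m for n,m in ms.items() if m is not None}
    mk[k]=ms
    for n,m in ms.items(): print(k,n,m.sum(),cv2.minAreaRect(np.argwhere(m)[:,::-1].astype(np.float32)))
q0=ray("top",(173,170),.1)
for use in(["top"],["scene"],["top","scene"]):
    ms={n:mk["chest"][n] for n in use if n in mk["chest"]}
    if ms: print("chest",use,fit(ms,[q0[0],q0[1],1.4],(.192,.312,.128)))
for k in("trayA","trayB","trayC"):
    q0=ray("top",C[k]["top"],.005)
    print(k,q0)
    for n,m in mk[k].items():
        c=cv2.boxPoints(cv2.minAreaRect(np.array([ray(n,p,.009)[:2] for p in np.argwhere(m)[:,::-1]]).astype(np.float32)*1000));print(n,np.linalg.norm(c[0]-c[1]),np.linalg.norm(c[1]-c[2]))
for n in mk["trayA"]: print("fit",n,fit({n:mk["trayA"][n]},[*ray("top",(310,216),.005)[:2],1.7],(.14,.17,.009)))
for n,c in(("top",(198,168)),("scene",(378,200))):
    im=viewer.read_camera(n).astype(int);m=(im.min(2)>95)
    _,l,s,cen=cv2.connectedComponentsWithStats(m.astype(np.uint8))
    i=[(np.hypot(*(cen[j]-c)),s[j,4],cen[j]) for j in range(1,len(s)) if 40<s[j,4]<2000];i.sort(key=lambda t:t[0]);print(n,i[0],ray(n,i[0][2],.166))
print("cone",ray("top",(303,150),.09),"tin",ray("top",(386,209),.02))
E
python3 a.py
```

```text
chest scene 10584 ((398.3314208984375, 202.46133422851562), (132.43812561035156, 94.77619934082031), 51.581947326660156)
chest top 9724 ((170.97943115234375, 167.7828369140625), (86.21098327636719, 119.8171157836914), 11.51383113861084)
trayA scene 3111 ((260.2752685546875, 263.85955810546875), (52.46989822387695, 62.433876037597656), 32.0053825378418)
trayA top 2902 ((308.95989990234375, 216.31405639648438), (49.55255889892578, 59.840614318847656), 70.70995330810547)
trayB scene 1547 ((201.8494415283203, 216.8776397705078), (35.5072135925293, 48.02204895019531), 39.09385299682617)
trayB top 1772 ((322.785888671875, 295.4886474609375), (39.04669952392578, 46.57498550415039), 72.47443389892578)
trayC scene 2069 ((131.3191680908203, 283.592041015625), (39.173866271972656, 55.676761627197266), 48.990909576416016)
trayC top 1813 ((413.607666015625, 276.6384582519531), (39.25810623168945, 48.04229736328125), 83.0887680053711)
chest ['top'] (array([0.56586416, 0.14108826, 1.40041078]), np.float64(0.041060727046886215))
chest ['scene'] (array([0.56433615, 0.1400568 , 1.40449453]), np.float6
[... 221 characters left out ...]
trayB [ 0.21999636 -0.27767845  0.005     ]
scene 135.71077 113.48264
top 131.5693 107.54025
trayC [ 0.2742269  -0.53538051  0.005     ]
scene 133.73605 113.95791
top 135.11705 108.97354
fit scene (array([ 0.44398693, -0.24030597,  1.68365893]), np.float64(0.31666256988169744))
fit top (array([ 0.4449341 , -0.23882445,  1.65541131]), np.float64(0.3162078890825799))
top (np.float64(2.808459742390063), np.int32(234), array([195.38888889, 166.96581197])) [0.55201554 0.05944814 0.166     ]
scene (np.float64(3.355748972439476), np.int32(221), array([379.3800905 , 196.94117647])) [0.55283015 0.05878348 0.166     ]
cone [ 0.61876017 -0.21824916  0.09      ] tin [ 0.46613468 -0.4580917   0.02      ]
```

Candidates: trays at top (310,216) = 143x173 mm, (323,296) ≈ 108x132 and (414,277) ≈ 109x134. I choose (310,216), which matches the 140x170 tray at world (0.445,-0.240). There is only one chest with a bar, at (196,167); the open bottle box at (20,145) is not it. The close crop will check both.

```bash
python3 - <<'E'
from h import *
im=viewer.read_camera("top").copy()[:,:,::-1].copy()
q=(.565,.1406,1.404)
for p in list(box(q,(.192,.312,.008),.12))+[np.array([.5518,.0603,.166])]: cv2.circle(im,tuple(int(v) for v in proj("top",p)[0].round()),1,(0,255,0),-1)
cv2.circle(im,tuple(int(v) for v in proj("top",[.445,-.240,.003])[0].round()),1,(0,0,255),-1)
cv2.imwrite("pics/crop1.png",cv2.resize(im[90:330,100:420],None,fx=2.5,fy=2.5))
E
```

```text
(no output)
```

View pics/crop1.png

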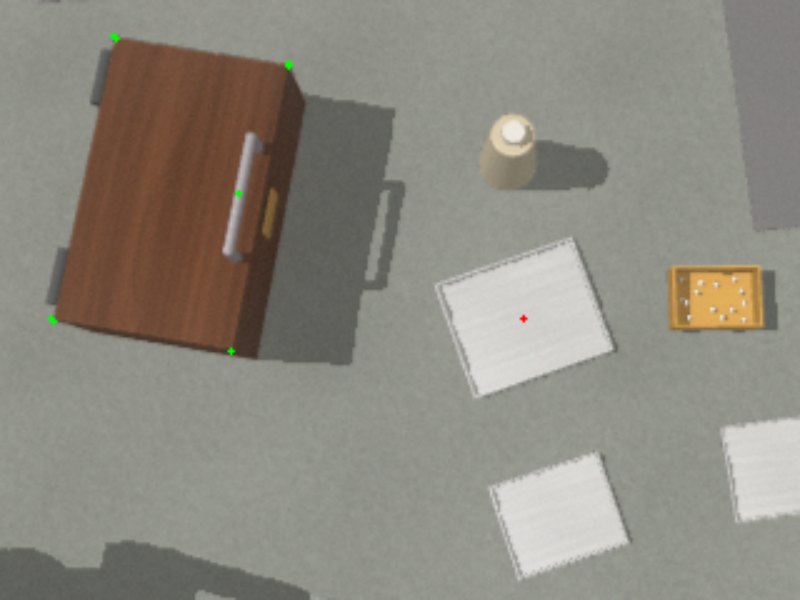

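arm_command --targets '[{"travel": [-4.4, -3.7, 0], "twist": -0.04}, {"travel": [-8.7, -7.4, 0], "twist": -0.08}, {"travel": [-13.1, -11.1, 0], "twist": -0.12}, {"travel": [-17.5, -14.7, 0], "twist": -0.16}, {"travel": [-21.8, -18.4, 0], "twist": -0.2}, {"travel": [-26.2, -22.1, 0], "twist": -0.24}, {"travel": [-30.6, -25.8, 0], "twist": -0.28}, {"travel": [-35, -29.5, 0], "twist": -0.32}, {"travel": [-39.3, -33.2, 0], "twist": -0.36}, {"travel": [-43.7, -36.8, 0], "twist": -0.4}, {"travel": [-48, -40.5, 0], "twist": -0.44}, {"travel": [-52.4, -44.2, 0], "twist": -0.44}]' --grip 1

```text
time_s: 3.05
tool_pos: [0.5528, 0.0577, 0.2924]
tcp_rot: [[-0.986, 0.167, 0.0], [0.167, 0.986, 0.0], [-0.0, 0.0, -1.0]]
contact_force: [0.5, 0.7, 0.1]
width: 0.0953
grip_force: 0.0
```

The crop confirms it: the chest corners and the bar centre at (238,194) line up, and the red dot is in the middle of the largest tray at (523,318). The cone (508,150) and tin (715,297) are well clear. Now I'll descend on the bar and grip it.

arm_command --targets '[{"travel": [0, 0.2, 2.2]}, {"travel": [0, 0.2, 4.5]}, {"travel": [0, 0.2, 6.7]}, {"travel": [0, 0.2, 6.7]}]'

```text
$.targets[0]: bad value
```

arm_command --targets '[{"travel": [0, 0, 0]}, {"travel": [0, 0, 0]}, {"travel": [0, 0, 0]}, {"travel": [0, 0, 0]}, {"travel": [0, 0, 0]}, {"travel": [0, 0, 0]}]' --grip -1 --squeeze 25

```text
$.targets[0]: bad value
```

arm_command --targets '[{"travel": [0, 0.2, 2.2], "twist": 0}, {"travel": [0, 0.2, 4.5], "twist": 0}, {"travel": [0, 0.2, 6.7], "twist": 0}, {"travel": [0, 0.2, 6.7], "twist": 0}]'

```text
time_s: 3.55
tool_pos: [0.5518, 0.0613, 0.2241]
tcp_rot: [[-0.986, 0.167, -0.003], [0.167, 0.986, 0.0], [0.003, -0.0, -1.0]]
contact_force: [-0.1, 0.2, 0.2]
width: 0.0952
grip_force: 0.0
```

arm_command --targets '[{"travel": [0, 0, 0], "twist": 0}, {"travel": [0, 0, 0], "twist": 0}, {"travel": [0, 0, 0], "twist": 0}, {"travel": [0, 0, 0], "twist": 0}, {"travel": [0, 0, 0], "twist": 0}, {"travel": [0, 0, 0], "twist": 0}]' --grip -1 --squeeze 25

```text
time_s: 4.3
tool_pos: [0.5522, 0.0614, 0.2252]
tcp_rot: [[-0.986, 0.167, 0.0], [0.167, 0.986, 0.0], [0.0, 0.0, -1.0]]
contact_force: [0.4, -0.2, 0.2]
width: 0.0405
grip_force: 0.0
```

arm_command --targets '[{"travel": [0, 0, 0], "twist": 0}, {"travel": [0, 0, 0], "twist": 0}, {"travel": [0, 0, 0], "twist": 0}, {"travel": [0, 0, 0], "twist": 0}, {"travel": [0, 0, 0], "twist": 0}]'

```text
time_s: 4.92
tool_pos: [0.5518, 0.059, 0.2254]
tcp_rot: [[-0.986, 0.166, -0.001], [0.166, 0.986, -0.004], [0.001, -0.004, -1.0]]
contact_force: [-4.4, -20.9, 3.4]
width: 0.0112
grip_force: 25.0
```

arm_command --targets '[{"travel": [0, 0.36, -1.23], "twist": 0}, {"travel": [0, 0.82, -2.42], "twist": 0}, {"travel": [0, 1.6, -4.08], "twist": 0}, {"travel": [0, 2.55, -5.64], "twist": 0}, {"travel": [0, 3.64, -7.1], "twist": 0}, {"travel": [0, 4.88, -8.45], "twist": 0}]'

```text
time_s: 5.68
tool_pos: [0.5597, 0.1067, 0.3119]
tcp_rot: [[-0.986, 0.167, -0.001], [0.167, 0.986, -0.006], [-0.0, -0.006, -1.0]]
contact_force: [-9.3, -21.2, 17.9]
width: 0.0116
grip_force: 25.0
```

arm_command --targets '[{"travel": [0, 1.12, -1.21], "twist": 0}, {"travel": [0, 2.6, -2.28], "twist": 0}, {"travel": [0, 4.18, -3.2], "twist": 0}, {"travel": [0, 5.85, -3.96], "twist": 0}, {"travel": [0, 7.58, -4.54], "twist": 0}, {"travel": [0, 9.36, -4.95], "twist": 0}, {"travel": [0, 11.17, -5.18], "twist": 0}, {"travel": [0, 13.0, -5.23], "twist": 0}]'

```text
time_s: 6.68
tool_pos: [0.5822, 0.2386, 0.3621]
tcp_rot: [[-0.986, 0.167, 0.0], [0.167, 0.986, 0.0], [-0.0, 0.0, -1.0]]
contact_force: [0.2, -1.4, 3.6]
width: 0.011
grip_force: 25.0
```

arm_command --targets '[{"travel": [0, 1.82, 0.13], "twist": 0}, {"travel": [0, 3.62, 0.45], "twist": 0}, {"travel": [0, 5.38, 0.94], "twist": 0}, {"travel": [0, 5.38, 0.94], "twist": 0}]'

```text
time_s: 7.18
tool_pos: [0.5913, 0.2926, 0.3518]
tcp_rot: [[-0.986, 0.166, 0.0], [0.166, 0.986, 0.001], [-0.0, 0.001, -1.0]]
contact_force: [2.7, 2.0, 0.4]
width: 0.0113
grip_force: 25.0
```

arm_command --targets '[{"travel": [0, 0, 0], "twist": 0}, {"travel": [0, 0, 0], "twist": 0}, {"travel": [0, 0, -1.5], "twist": 0}, {"travel": [0, 0, -3.5], "twist": 0}, {"travel": [0, 0, -6], "twist": 0}, {"travel": [0, 0, -9], "twist": 0}]' --grip -0.4

```text
time_s: 7.92
tool_pos: [0.5907, 0.2903, 0.4446]
tcp_rot: [[-0.986, 0.167, 0.0], [0.167, 0.986, -0.0], [-0.0, 0.0, -1.0]]
contact_force: [0.4, -0.8, -0.2]
width: 0.0288
grip_force: 0.0
```

```bash
cat > b.py <<'E'
from h import *
im=viewer.read_camera("scene"); cv2.imwrite("pics/s2.png",cv2.resize(im[60:340,260:540,::-1],None,fx=2,fy=2))
im=viewer.read_camera("top"); cv2.imwrite("pics/t2.png",im[:,:,::-1])
for n in M:
  for t in("cap_center","jar","spool_center","lid"):
    print(n,t,[(np.round(d["centre"],1).tolist(),round(d["p"],2),int(d["mask"].sum())) for d in viewer.masks_of(t,n)])
u=np.array([.166,.986]);v=np.array([-.986,.166]);c=np.array([.5646,.1382])
for s in(-1,1):
  p=[*(c+.072*s*v),.0885];print(s,p,proj("scene",p),proj("top",p))
s=status.observe();print(s["time_s"],s["tool_pos"],s["joints"],s["width"],s["contact_force"])
E
python3 b.py
```

```text
scene cap_center [([382.3, 183.0], 0.84, 536)]
scene jar [([375.5, 196.0], 0.73, 646)]
scene spool_center [([409.3, 228.4], 0.82, 616), ([454.0, 153.9], 0.24, 9140)]
scene lid [([451.2, 154.2], 0.73, 8970)]
top cap_center [([166.3, 194.5], 0.65, 517)]
top jar [([181.3, 205.0], 0.8, 703)]
top spool_center [([181.3, 147.1], 0.62, 429)]
top lid [([102.4, 152.9], 0.77, 7886)]
-1 [np.float64(0.6355919999999999), np.float64(0.126248), 0.0885] [[413.87730967 220.27203462]] [[177.92257118 143.99114455]]
1 [np.float64(0.493608), np.float64(0.15015199999999998), 0.0885] [[380.19732236 182.10229121]] [[167.29533472 194.75099781]]
8.425 [0.59091733 0.29066209 0.44194714] [ 3.56882286e-01  4.44235808e-01  1.24244223e+00  4.09838170e-05
  1.45604669e+00 -1.04652116e+00] 0.028436796953513595 [ 0.94385181 -0.30523496  0.00379525]
```

View pics/s2.png

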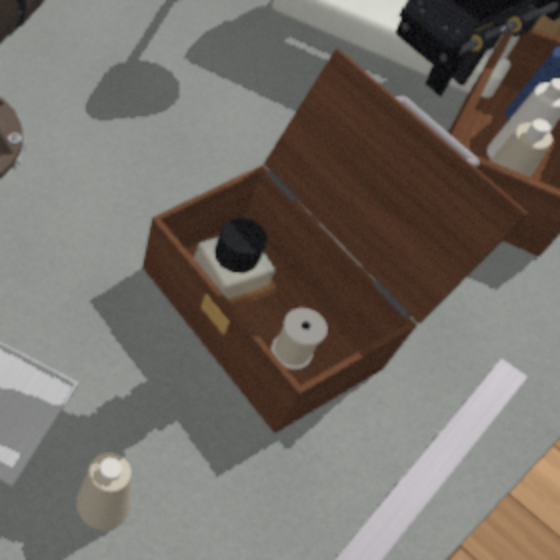

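The lid stands wide open by itself. The black cap sits on the jar at the robot-side end (crop (241,245), scene (382,183)), and the spool stands at the other end. Next I'll refine the cap centre with a silhouette fit.

```bash
python3 - <<'E'
from h import *
ms={}
for n in M:
    viewer.read_camera(n); ms[n]=viewer.masks_of("cap_center",n)[0]["mask"]
def cyl(q,s,z0):
    a=np.linspace(0,2*np.pi,40)
    return np.array([[q[0]+.031*np.cos(t),q[1]+.031*np.sin(t),z] for t in a for z in(.066,.111)])
for use in(["scene"],["top"],["scene","top"]):
    print(use,fit({n:ms[n] for n in use},[.4936,.15,0],0,geo=cyl))
E
```

```text
['scene'] (array([ 0.49246338,  0.15064169, -0.07936828]), np.float64(0.12029320139270662))
['top'] (array([ 0.49398502,  0.15049069, -0.05237371]), np.float64(0.09094198884827001))
['scene', 'top'] (array([ 0.49370055,  0.15042935, -0.13041275]), np.float64(0.2146405090716083))
```

arm_command --targets '[{"travel": [1.2, -2.6, 0], "twist": 1.3}, {"travel": [2.4, -5.2, 0], "twist": 2.6}, {"travel": [3.6, -7.8, 0], "twist": 3.9}, {"travel": [4.8, -10.4, 0], "twist": 5.2}, {"travel": [6.0, -13, 0], "twist": 6.5}, {"travel": [7.26, -15.5, 0], "twist": 7.8}, {"travel": [7.26, -15.5, 2], "twist": 9.1}, {"travel": [7.26, -15.5, 5], "twist": 10.4}, {"travel": [7.26, -15.5, 8], "twist": 11.7}, {"travel": [7.26, -15.5, 11], "twist": 13}, {"travel": [7.26, -15.5, 14], "twist": 14.3}, {"travel": [7.26, -15.5, 17], "twist": 15.6}]' --grip 1

```text
time_s: 10.12
tool_pos: [0.4935, 0.15, 0.2718]
tcp_rot: [[0.704, 0.71, 0.0], [0.71, -0.704, 0.0], [0.0, 0.0, -1.0]]
contact_force: [-0.6, 0.3, -0.1]
width: 0.0949
grip_force: 0.0
```

arm_command --targets '[{"travel": [0, 0, 0], "twist": 1.3}, {"travel": [0, 0, 0], "twist": 2.6}, {"travel": [0, 0, 0], "twist": 3.9}, {"travel": [0, 0, 0], "twist": 5.2}, {"travel": [0, 0, 0], "twist": 6.5}, {"travel": [0, 0, 0], "twist": 7.8}, {"travel": [0, 0, 2], "twist": 9.1}, {"travel": [0, 0, 3], "twist": 10.4}, {"travel": [0, 0, 4], "twist": 11.6}, {"travel": [0, 0, 5], "twist": 11.6}, {"travel": [0, 0, 5], "twist": 11.6}]'

```text
time_s: 11.5
tool_pos: [0.4933, 0.15, 0.2221]
tcp_rot: [[0.682, -0.731, -0.001], [-0.731, -0.682, -0.0], [-0.001, 0.001, -1.0]]
contact_force: [0.6, -0.2, -0.4]
width: 0.0949
grip_force: 0.0
```

```bash
python3 - <<'E'
from h import *
s=status.observe();print(s["time_s"],s["tool_pos"],s["joints"],s["tcp_rot"])
E
```

```text
11.5 [0.49334596 0.14996269 0.22207698] [1.66910859e-01 4.27584318e-01 1.90299006e+00 1.10854541e-04
 8.12106105e-01 2.55754861e+00] [[ 6.82280990e-01 -7.31089236e-01 -1.08607609e-03]
 [-7.31089739e-01 -6.82281308e-01 -1.01395151e-04]
 [-6.66880511e-04  8.63199069e-04 -9.99999405e-01]]
```

arm_command --targets '[{"travel": [0, 0, 2.5], "twist": 0}, {"travel": [0, 0, 5], "twist": 0}, {"travel": [0, 0, 6.5], "twist": 0}, {"travel": [0, 0, 6.5], "twist": 0}]'

```text
time_s: 12.0
tool_pos: [0.4934, 0.15, 0.1572]
tcp_rot: [[0.68, -0.733, -0.001], [-0.733, -0.68, -0.0], [-0.001, 0.001, -1.0]]
contact_force: [-0.4, -1.4, 0.5]
width: 0.0953
grip_force: 0.0
```

arm_command --targets '[{"travel": [0, 0, 0], "twist": 0}, {"travel": [0, 0, 0], "twist": 0}, {"travel": [0, 0, 0], "twist": 0}, {"travel": [0, 0, 0], "twist": 0}, {"travel": [0, 0, 0], "twist": 0}, {"travel": [0, 0, 0], "twist": 0}]' --grip -1 --squeeze 30

```text
time_s: 12.75
tool_pos: [0.4936, 0.15, 0.1579]
tcp_rot: [[0.68, -0.734, 0.0], [-0.734, -0.68, 0.0], [0.0, -0.0, -1.0]]
contact_force: [-1.3, -0.9, 6.0]
width: 0.0621
grip_force: 30.0
```

arm_command --targets '[{"travel": [0, 0, -0.04], "twist": -1.3}, {"travel": [0, 0, -0.08], "twist": -2.6}, {"travel": [0, 0, -0.12], "twist": -3.9}, {"travel": [0, 0, -0.16], "twist": -5.2}, {"travel": [0, 0, -0.2], "twist": -6.5}, {"travel": [0, 0, -0.24], "twist": -7.8}, {"travel": [0, 0, -0.28], "twist": -9.1}, {"travel": [0, 0, -0.32], "twist": -10.4}, {"travel": [0, 0, -0.36], "twist": -11.7}, {"travel": [0, 0, -0.4], "twist": -13}, {"travel": [0, 0, -0.44], "twist": -14.3}, {"travel": [0, 0, -0.48], "twist": -15.6}]'

```text
time_s: 14.25
tool_pos: [0.4935, 0.1499, 0.1622]
tcp_rot: [[0.209, 0.978, -0.0], [0.978, -0.209, -0.0], [-0.0, -0.0, -1.0]]
contact_force: [0.8, -0.2, -0.9]
width: 0.062
grip_force: 30.0
```

```bash
python3 - <<'E'
from h import *
s=status.observe();print(s["time_s"],s["tool_pos"],s["joints"][5],s["contact_force"],s["wrist_torque"])
im=viewer.read_camera("scene"); cv2.imwrite("pics/s3.png",cv2.resize(im[120:260,300:500,::-1],None,fx=4,fy=4))
E
```

```text
14.25 [0.49347879 0.1499286  0.16222419] 0.3770585228033325 [ 0.7940675  -0.18807814 -0.94821627] [-0.17317473  0.06468428  0.03235813]
```

View pics/s3.png

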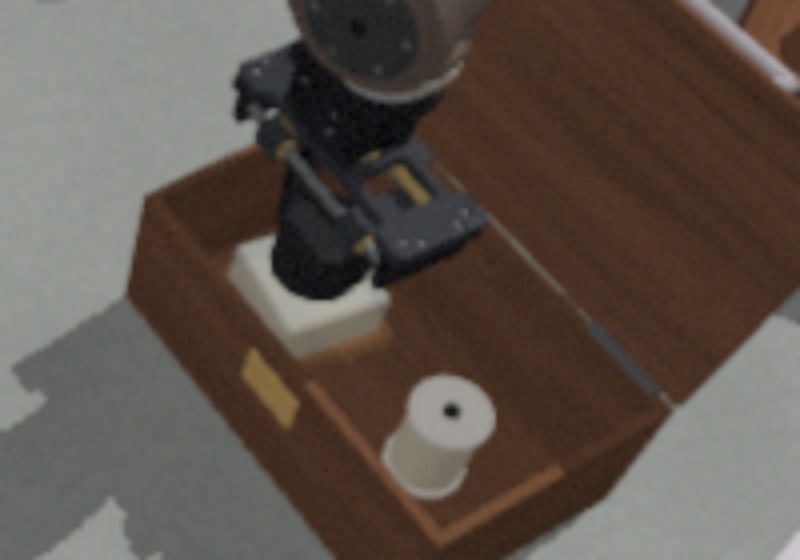

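The gripper holds the cap (crop (320,260)), the jar is still square, the spool is untouched and the lid stays open. I'll go on with the stroke.

arm_command --targets '[{"travel": [0, 0, -0.04], "twist": -1.3}, {"travel": [0, 0, -0.08], "twist": -2.6}, {"travel": [0, 0, -0.12], "twist": -3.9}, {"travel": [0, 0, -0.16], "twist": -5.2}, {"travel": [0, 0, -0.2], "twist": -6.5}, {"travel": [0, 0, -0.24], "twist": -7.8}, {"travel": [0, 0, -0.28], "twist": -9.1}, {"travel": [0, 0, -0.32], "twist": -10.4}, {"travel": [0, 0, -0.36], "twist": -11.7}, {"travel": [0, 0, -0.4], "twist": -13}, {"travel": [0, 0, -0.44], "twist": -14.3}, {"travel": [0, 0, -0.48], "twist": -15.6}]'

```text
time_s: 15.8
tool_pos: [0.4937, 0.1499, 0.1671]
tcp_rot: [[-0.923, -0.384, 0.0], [-0.384, 0.923, 0.0], [-0.0, -0.0, -1.0]]
contact_force: [1.2, -1.2, -1.5]
width: 0.0626
grip_force: 30.0
```

arm_command --targets '[{"travel": [0, 0, -0.04], "twist": -1.3}, {"travel": [0, 0, -0.08], "twist": -2.6}, {"travel": [0, 0, -0.12], "twist": -3.9}, {"travel": [0, 0, -0.16], "twist": -5}, {"travel": [0, 0, -0.16], "twist": -5}]'

```text
time_s: 16.42
tool_pos: [0.4936, 0.15, 0.1687]
tcp_rot: [[-0.466, -0.885, 0.0], [-0.885, 0.466, 0.0], [-0.0, -0.0, -1.0]]
contact_force: [0.7, 2.4, -1.8]
width: 0.062
grip_force: 30.0
```

arm_command --targets '[{"travel": [0, 0, 0], "twist": 0}, {"travel": [0, 0, 0], "twist": 0}, {"travel": [0, 0, 0], "twist": 0}]' --grip 0.7

```text
time_s: 16.8
tool_pos: [0.4934, 0.15, 0.1688]
tcp_rot: [[-0.464, -0.886, -0.0], [-0.886, 0.464, 0.0], [0.0, 0.0, -1.0]]
contact_force: [0.1, 0.3, -0.5]
width: 0.0801
grip_force: 0.0
```

arm_command --targets '[{"travel": [0, 0, 0], "twist": 1.3}, {"travel": [0, 0, 0], "twist": 2.6}, {"travel": [0, 0, 0], "twist": 3.9}, {"travel": [0, 0, 0], "twist": 5.2}, {"travel": [0, 0, 0], "twist": 6.5}, {"travel": [0, 0, 0], "twist": 7.8}, {"travel": [0, 0, 0], "twist": 9.1}, {"travel": [0, 0, 0], "twist": 10.4}, {"travel": [0, 0, 0], "twist": 11.7}, {"travel": [0, 0, 0], "twist": 13}, {"travel": [0, 0, 0], "twist": 14.3}, {"travel": [0, 0, 0], "twist": 15.6}]' --grip 0.8

```text
time_s: 18.3
tool_pos: [0.4935, 0.1499, 0.1688]
tcp_rot: [[-0.457, 0.889, -0.0], [0.889, 0.457, 0.0], [0.0, -0.0, -1.0]]
contact_force: [1.0, 0.5, -0.9]
width: 0.0857
grip_force: 0.0
```

arm_command --targets '[{"travel": [0, 0, 0], "twist": 1.3}, {"travel": [0, 0, 0], "twist": 2.6}, {"travel": [0, 0, 0], "twist": 3.9}, {"travel": [0, 0, 0], "twist": 5.2}, {"travel": [0, 0, 0], "twist": 6.5}, {"travel": [0, 0, 0], "twist": 7.8}, {"travel": [0, 0, 0], "twist": 9.1}, {"travel": [0, 0, 0], "twist": 10.4}, {"travel": [0, 0, 0], "twist": 11.7}, {"travel": [0, 0, 0], "twist": 13}, {"travel": [0, 0, 0], "twist": 14.3}, {"travel": [0, 0, 0], "twist": 15.6}]'

```text
time_s: 19.8
tool_pos: [0.4935, 0.15, 0.1688]
tcp_rot: [[0.991, -0.132, -0.0], [-0.132, -0.991, 0.0], [-0.0, -0.0, -1.0]]
contact_force: [0.9, -0.4, 0.3]
width: 0.0855
grip_force: 0.0
```

arm_command --targets '[{"travel": [0, 0, 0], "twist": 1.3}, {"travel": [0, 0, 0], "twist": 2.6}, {"travel": [0, 0, 0], "twist": 3.9}, {"travel": [0, 0, 0], "twist": 5}, {"travel": [0, 0, 0], "twist": 5}]'

```text
time_s: 20.42
tool_pos: [0.4935, 0.15, 0.1688]
tcp_rot: [[0.68, -0.733, -0.0], [-0.733, -0.68, 0.0], [-0.0, 0.0, -1.0]]
contact_force: [0.8, 0.3, 0.4]
width: 0.0856
grip_force: 0.0
```

arm_command --targets '[{"travel": [0, 0, 0], "twist": 0}, {"travel": [0, 0, 0], "twist": 0}, {"travel": [0, 0, 0], "twist": 0}, {"travel": [0, 0, 0], "twist": 0}, {"travel": [0, 0, 0], "twist": 0}]' --grip -1

```text
time_s: 21.05
tool_pos: [0.4935, 0.15, 0.1688]
tcp_rot: [[0.68, -0.733, -0.0], [-0.733, -0.68, 0.0], [-0.0, -0.0, -1.0]]
contact_force: [-0.1, -0.2, 0.3]
width: 0.0627
grip_force: 30.0
```

arm_command --targets '[{"travel": [0, 0, -0.04], "twist": -1.3}, {"travel": [0, 0, -0.08], "twist": -2.6}, {"travel": [0, 0, -0.12], "twist": -3.9}, {"travel": [0, 0, -0.16], "twist": -5.2}, {"travel": [0, 0, -0.2], "twist": -6.5}, {"travel": [0, 0, -0.24], "twist": -7.8}, {"travel": [0, 0, -0.28], "twist": -9.1}, {"travel": [0, 0, -0.32], "twist": -10.4}, {"travel": [0, 0, -0.36], "twist": -11.7}, {"travel": [0, 0, -0.4], "twist": -13}, {"travel": [0, 0, -0.44], "twist": -14.3}, {"travel": [0, 0, -0.48], "twist": -15.6}]'

```text
time_s: 22.55
tool_pos: [0.4936, 0.15, 0.1737]
tcp_rot: [[0.209, 0.978, 0.0], [0.978, -0.209, 0.0], [0.0, 0.0, -1.0]]
contact_force: [-0.0, -0.1, 0.6]
width: 0.0623
grip_force: 30.0
```

arm_command --targets '[{"travel": [0, 0, -0.04], "twist": -1.3}, {"travel": [0, 0, -0.08], "twist": -2.6}, {"travel": [0, 0, -0.12], "twist": -3.9}, {"travel": [0, 0, -0.16], "twist": -5.2}, {"travel": [0, 0, -0.2], "twist": -6.5}, {"travel": [0, 0, -0.24], "twist": -7.8}, {"travel": [0, 0, -0.28], "twist": -9.1}, {"travel": [0, 0, -0.32], "twist": -10.4}, {"travel": [0, 0, -0.36], "twist": -11.7}, {"travel": [0, 0, -0.4], "twist": -13}, {"travel": [0, 0, -0.44], "twist": -14.3}, {"travel": [0, 0, -0.48], "twist": -15.6}]'

```text
time_s: 24.05
tool_pos: [0.4937, 0.15, 0.1785]
tcp_rot: [[-0.922, -0.387, 0.0], [-0.387, 0.922, 0.0], [-0.001, -0.0, -1.0]]
contact_force: [-0.0, -0.7, 0.4]
width: 0.0626
grip_force: 30.0
```

arm_command --targets '[{"travel": [0, 0, -0.04], "twist": -1.3}, {"travel": [0, 0, -0.08], "twist": -2.6}, {"travel": [0, 0, -0.12], "twist": -3.9}, {"travel": [0, 0, -0.16], "twist": -5.2}, {"travel": [0, 0, -0.16], "twist": -5.2}, {"travel": [0, 0, -0.36], "twist": -5.2}, {"travel": [0, 0, -0.46], "twist": -5.2}, {"travel": [0, 0, -0.46], "twist": -5.2}]'

```text
time_s: 25.05
tool_pos: [0.4935, 0.15, 0.1831]
tcp_rot: [[-0.439, -0.898, 0.0], [-0.898, 0.439, 0.0], [-0.0, -0.0, -1.0]]
contact_force: [0.3, 0.5, -1.3]
width: 0.0624
grip_force: 30.0
```

```bash
python3 - <<'E'
from h import *
s=status.observe();print(s["time_s"],s["tool_pos"],s["joints"],s["contact_force"],s["wrist_torque"])
E
```

```text
25.05 [0.49350882 0.14999399 0.18307941] [ 1.66907044e-01  4.85981925e-01  1.93897720e+00  1.67609151e-04
  7.16520570e-01 -2.52005806e+00] [ 0.25012177  0.51500245 -1.32641312] [0.06615837 0.09678609 0.03216367]
```

arm_command --targets '[{"travel": [0, 0, -0.2], "twist": 0}, {"travel": [0, 0, -0.4], "twist": 0}, {"travel": [0, 0, -0.6], "twist": 0}, {"travel": [0, 0, -0.8], "twist": 0}]'

```text
time_s: 25.55
tool_pos: [0.4935, 0.15, 0.1912]
tcp_rot: [[-0.438, -0.899, 0.0], [-0.899, 0.438, 0.0], [-0.0, -0.0, -1.0]]
contact_force: [-0.6, 0.1, -1.2]
width: 0.0623
grip_force: 30.0
```

arm_command --targets '[{"travel": [0, 0, -2], "twist": 1}, {"travel": [0, 0, -5], "twist": 2}, {"travel": [0, 0, -8], "twist": 3}, {"travel": [0, 0, -11], "twist": 4}, {"travel": [0, 0, -12], "twist": 5}, {"travel": [0, 0, -12], "twist": 5}]'

```text
time_s: 26.3
tool_pos: [0.4935, 0.15, 0.3117]
tcp_rot: [[-0.913, -0.408, 0.001], [-0.408, 0.913, 0.0], [-0.001, -0.0, -1.0]]
contact_force: [-0.4, -0.1, -2.3]
width: 0.0627
grip_force: 30.0
```

```bash
python3 - <<'E'
from h import *
s=status.observe();print(s["time_s"],s["tool_pos"],s["joints"][[0,5]],s["contact_force"])
d=np.array([.445,-.240,0])-s["tool_pos"];print(s["tcp_rot"].T@d*100)
im=viewer.read_camera("scene"); cv2.imwrite("pics/s4.png",cv2.resize(im[60:340,220:500,::-1],None,fx=2,fy=2))
E
```

```text
26.3 [0.4935311  0.14997338 0.31168816] [ 0.16687377 -1.82393323] [-0.37224967 -0.0887311  -2.27834964]
[ 20.37797524 -33.6202481   31.14895108]
```

View pics/s4.png

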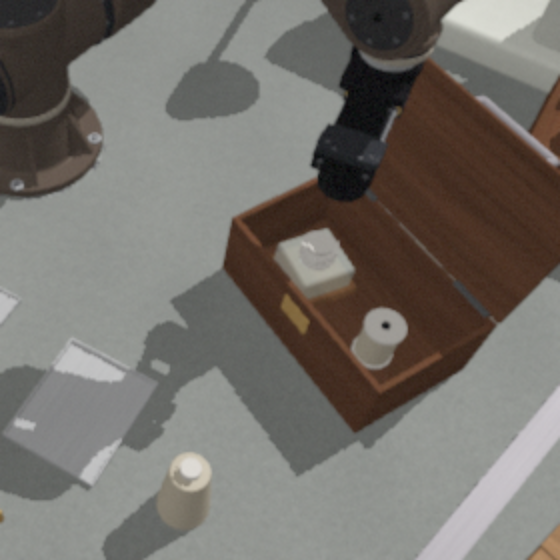

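The cap is off and held at (345,180), the bare neck shows at (320,248), and the spool and cone are untouched. Next I'll carry it to the tray.

arm_command --targets '[{"travel": [1.7, -2.8, 0], "twist": 0.5}, {"travel": [3.4, -5.6, 0], "twist": 1}, {"travel": [5.1, -8.4, 0], "twist": 1.5}, {"travel": [6.8, -11.2, 0], "twist": 2}, {"travel": [8.5, -14, 0], "twist": 2.5}, {"travel": [10.2, -16.8, 0], "twist": 3}, {"travel": [11.9, -19.6, 0], "twist": 3.5}, {"travel": [13.6, -22.4, 0], "twist": 4}, {"travel": [15.3, -25.2, 0], "twist": 4.5}, {"travel": [17, -28, 0], "twist": 5}, {"travel": [18.7, -30.8, 0], "twist": 5.5}, {"travel": [20.4, -33.6, 0], "twist": 6}]'

```text
time_s: 27.85
tool_pos: [0.4435, -0.2409, 0.3101]
tcp_rot: [[-0.914, 0.406, -0.001], [0.406, 0.914, 0.001], [0.001, 0.0, -1.0]]
contact_force: [0.2, 0.5, -0.4]
width: 0.0624
grip_force: 30.0
```

arm_command --targets '[{"travel": [0, 0, 4], "twist": 0}, {"travel": [0, 0, 8], "twist": 0}, {"travel": [0, 0, 12], "twist": 0}, {"travel": [0, 0, 16], "twist": 0}, {"travel": [0, 0, 19], "twist": 0}, {"travel": [0, 0, 20], "twist": 0}, {"travel": [0, 0, 20], "twist": 0}, {"travel": [0, 0, 20], "twist": 0}]'

```text
time_s: 28.85
tool_pos: [0.4442, -0.2401, 0.1119]
tcp_rot: [[-0.914, 0.406, 0.001], [0.406, 0.914, -0.001], [-0.001, -0.0, -1.0]]
contact_force: [0.4, -0.0, -1.2]
width: 0.0627
grip_force: 30.0
```

```bash
python3 - <<'E'
from h import *
s=status.observe();print(s["time_s"],s["tool_pos"],s["joints"],s["contact_force"])
im=viewer.read_camera("scene"); cv2.imwrite("pics/s5.png",cv2.resize(im[180:330,170:370,::-1],None,fx=4,fy=4))
E
```

```text
28.85 [ 0.44417906 -0.24012809  0.1118998 ] [-6.26527740e-01  5.95867704e-01  2.01457830e+00  1.81450492e-04
  5.29786585e-01 -1.77947860e+00] [ 0.42959929 -0.04469225 -1.1692896 ]
```

View pics/s5.png

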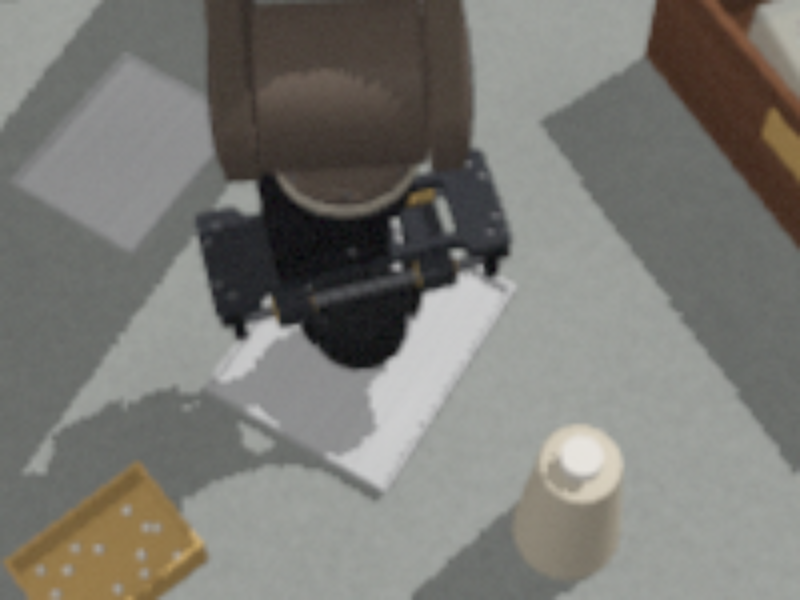

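The cap is over the tray at (360,330), and the cone and tin are clear. I'll lower it gently until contact.

arm_command --targets '[{"travel": [0, 0, 0.5], "twist": 0}, {"travel": [0, 0, 1.0], "twist": 0}, {"travel": [0, 0, 1.3], "twist": 0}, {"travel": [0, 0, 1.4], "twist": 0}, {"travel": [0, 0, 1.4], "twist": 0}]' --squeeze 12

```text
time_s: 29.52
tool_pos: [0.4439, -0.2399, 0.0969]
tcp_rot: [[-0.914, 0.407, -0.0], [0.407, 0.914, 0.0], [0.0, 0.0, -1.0]]
contact_force: [-0.4, -0.3, -0.7]
width: 0.0629
grip_force: 12.0
```

arm_command --targets '[{"travel": [0, 0, 0.1], "twist": 0}, {"travel": [0, 0, 0.1], "twist": 0}]'

```text
time_s: 29.78
tool_pos: [0.4439, -0.2399, 0.096]
tcp_rot: [[-0.914, 0.407, 0.0], [0.407, 0.914, 0.0], [-0.0, 0.0, -1.0]]
contact_force: [-0.1, 0.4, -0.1]
width: 0.0632
grip_force: 12.0
```

arm_command --targets '[{"travel": [0, 0, 0.1], "twist": 0}, {"travel": [0, 0, 0.1], "twist": 0}]'

```text
time_s: 30.02
tool_pos: [0.444, -0.24, 0.0955]
tcp_rot: [[-0.914, 0.407, 0.001], [0.407, 0.914, -0.0], [-0.001, -0.0, -1.0]]
contact_force: [-1.0, 0.4, 5.7]
width: 0.0631
grip_force: 12.0
```

Contact at 5.7 N. I'll release and rise.

arm_command --targets '[{"travel": [0, 0, 0], "twist": 0}, {"travel": [0, 0, 0], "twist": 0}, {"travel": [0, 0, 0], "twist": 0}, {"travel": [0, 0, 0], "twist": 0}, {"travel": [0, 0, 0], "twist": 0}]' --grip 0.9

```text
time_s: 30.65
tool_pos: [0.4439, -0.2399, 0.0949]
tcp_rot: [[-0.914, 0.407, -0.0], [0.407, 0.914, 0.0], [0.0, 0.0, -1.0]]
contact_force: [0.3, 0.9, -0.5]
width: 0.0907
grip_force: 0.0
```

arm_command --targets '[{"travel": [0, 0, -2], "twist": 0}, {"travel": [0, 0, -5], "twist": 0}, {"travel": [0, 0, -9], "twist": 0}, {"travel": [0, 0, -13], "twist": 0}, {"travel": [0, 0, -17], "twist": 0}, {"travel": [0, 0, -20], "twist": 0}, {"travel": [0, 0, -20], "twist": 0}]'

```text
time_s: 31.52
tool_pos: [0.4442, -0.2401, 0.2969]
tcp_rot: [[-0.914, 0.406, 0.003], [0.406, 0.914, -0.002], [-0.004, -0.001, -1.0]]
contact_force: [-0.1, -0.2, -0.1]
width: 0.0904
grip_force: 0.0
```

```bash
python3 - <<'E'
from h import *
s=status.observe();print(s["time_s"],s["tool_pos"],s["contact_force"])
im=viewer.read_camera("scene"); cv2.imwrite("pics/s6.png",im[:,:,::-1])
E
```

```text
31.525 [ 0.44420484 -0.24013363  0.29686607] [-0.14148088 -0.21405368 -0.14128397]
```

View pics/s6.png

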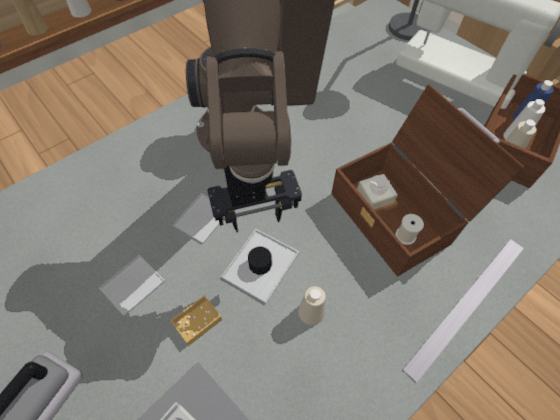

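The cap sits flat and upright in the largest tray at (260,261). The lid is open, and the spool (410,228), cone (313,305) and tin (196,320) are where they were. The gripper is clear of everything, so I'm handing in.

```bash
python3 -c "
from rig import sign_off
print(sign_off())"
```

```text
the job is handed in; nothing more can be done
None
```

The job is handed in at about 31.5 s of the 72 s: the lid stands open on its springs, the cap lies open side down in the largest tray, and the spool, cone and tin look unmoved in the last picture.

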